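# Demagnetise a bearing

### The arm

A 7-joint arm with a two-finger parallel gripper is mounted at the origin on a cart in front of the work surface, level with it; the furniture and walls round the work are solid. World frame = base frame: x ahead of the robot, y to its left, z up, the work surface at z = 0. Lengths are in m, angles in rad, forces in N, time in s.
With the tool pointing down it reaches from about 0.425 to 0.925 m from the base axis. Payload 6.8 kg.
Tool frame: the origin (TCP) lies between the finger pads; the fingertips stand 22 mm ahead of it and the grasp point (between the pads) lies 3 mm ahead of it; z points along the fingers, y is the line along which they close (so a half turn about z gives the same grasp; the last joint's range is limited). The gripper opens to 88 mm and grips with 3 to 60 N. Pads are 20 mm wide; open, the fingers measure 115 mm over their backs; the gripper's body (75 mm by 178 mm) begins 61 mm behind the grasp point.
Start: joints at [1.096, 0.477, 0.022, 1.555, -0.011, 1.109, -0.083], TCP at [0.242, -0.63, 0.245] pointing down, gripper open.
Joint ranges: [-2.96, 2.96], [-0.34, 2.1], [-1.41, 1.46], [0.24, 2.44], [-1.37, 4.51], [0.17, 1.92], [-2.96, 2.96]. Speed limits (rad/s): [2.39, 2.39, 3.14, 3.14, 3.14, 3.14, 3.14].

### API

Orientations are given as a rotation vector (axis times angle).
In Python, from workcell import env, optics, order, probe_bus gives the robot as it stands (env), with the cameras (optics), the job (order) and the readings (probe_bus).
- The arm moves only by the shell command python3 shift.py 'ROWS'. ROWS is a JSON list of rows, 1 to 12 of them, each an object with the fields aperture (the finger opening in m), x, y, z (the shift in units of 50 mm), drx, dry, drz (a rotation vector in rad); a field left out counts as zero (the opening has to be given); each row is the pose to reach, as a shift and turn from the pose commanded when the command began, along the tool's axes at that moment; what a row does not reach only later rows make up. A row lasts 1/8 s, in which the tool goes at most 0.0625 m and 0.188 rad, less where a joint would pass 70% of its speed; a pose out of reach is approached as far as the arm can. The fingers move at their own pace and stop on an object; the grip force is fixed at half the most. Time passes only in rows, so rows that do not move let the fingers close. It prints the time, the measured TCP pose, the force, the opening and the grip force at its end. Input that does not fit is refused with a message, and nothing moves.
- probe_bus.sense(): the state, without advancing time (a new reading comes with each control period).
- optics.grab_frame(name): name is "scene" or "side" or "wrist"; returns the picture (420x560x3 uint8, red, green, blue); there is no depth.
- optics.camera_info(name): a dict with "fx", "fy", "cx", "cy" (pixels), "R" (3x3) and "t" (3): a world point X has camera coordinates R X + t. Camera axes: x right, y down, z forward; pixel columns grow to the right and rows downward; lengths in m; the calibration is good to about 2 mm. The wrist camera is an equidistant fisheye: a pixel r from the principal point sees the ray r / f radians off the axis. A picture is of the moment at which its call begins: read the wrist's pose just before it. camera_info takes no time and is no camera call; for the wrist camera it gives the pose at the moment of the call.
- order.close_job(): hands the job in; it is judged then, once.
The state is a dict: "clock": time; "joints": joint angles; "dq": joint speeds; "joint_torque": joint torques, N m; "ee_pos": TCP position; "orientation": TCP orientation; "ft_force": force on the tool from outside, world axes, zero at the start; "torque": the same for the moment, N m; "finger_gap": finger opening in m; "grip_force": force on a finger pad.
Only numpy, scipy, OpenCV 4.12 (cv2) and the standard library are available. Lean on these libraries where they do the work, as an engineer would, in place of code of your own. Each camera call takes 0.05 s, during which the arm holds its last target. There are 200 camera calls.

### The job

Demagnetise the ball bearing in the bench demagnetiser: lay it flat inside the low round rim in the open chamber (set it down, do not drop it), slide the cover fully shut, forcing it past the sprung roller ridge at the end of its channel, then press the start button that the cover has uncovered fully down and let it spring back. Do not press the stop button at the end of the machine, and leave the tape roll and the loose nut where they lie.

Things in the scene. Friction and masses are not known exactly. Their poses are not given: they have to be found in the camera images.
- demagnetiser: Grey bench machine fixed to the worktop, 148 mm (its x) by 314 mm (its y), upright. Origin at worktop level under the wall between its two bays, midway across: chamber at +y, control bay at -y (hidden under the opened cover), beyond that a 50 mm high box with the stop button. Channel lips along both sides: inner edges x +-56 mm, top 63 mm high; end stop at y 121 to 128 mm, as high.
- nest (a point): Centre of the round locating rim, on the chamber floor's surface (machine frame 0, 54, 16 mm). Rim 60 mm inside, 70 mm outside, 3 mm high. The chamber is open-topped, 112 mm wide in x, y 0 to 104 mm. Axes as the machine's.
- cover (a joint): Aluminium sliding cover 124x126x4 mm, top 58 mm above the worktop, captive in the channels. m: 0 shut on the end stop, 0.122 open; closing moves it along machine +y. Starts at 0.108 to 0.120. Friction 1 N. A sprung roller ridge crosses the channel's end: the hem under the cover's leading edge meets it at 0.014, takes about 8 N to pass it at 0.0085 and drops behind it below 0.004.
- cover_tab (a point): Middle of the top of the cover's black upright thumb tab: 40 mm wide (machine x), 12 mm thick (machine y, the sliding direction), 26 mm high, top 84 mm above the worktop; a 52 by 22 mm foot, 2 mm high, surrounds its base. Machine frame (0, 57 mm - cover value, 84 mm). Axes as the machine's.
- start (a joint): Spring start button: black round cap 24 mm across in a 40 mm aluminium collar on the floor of the control bay (112 mm wide, 28 mm high), under the cover until that is shut. Value in m: 0 released, 0.006 fully pressed, straight down. Spring: 1.5 N to start, 5 N at full travel; it returns by itself.
- start_top (a point): Centre of the top of the start cap, 50 mm above the worktop when released (machine frame -15, -70, 50 mm); the collar's top is 10 mm lower. Also in the bay, no buttons: a small lamp (x 30, y -48, 8 mm high) and a fuse cap (x 30, y -92, 10 mm high). Axes as the machine's.
- stop (a joint): Spring mushroom stop button, value in m: 0 released, 0.005 pressed. Leave alone.
- stop_top (a point): Centre of the top of the mushroom stop button: black head 36 mm across on the box at the machine's -y end, 78 mm above the worktop (machine frame 0, -158, 78 mm).
- bearing: Loose steel ball bearing, a ring 52 mm across with a 20 mm bore, 15 mm high, 0.09 to 0.18 kg, lying flat on the worktop. Origin at the centre of its underside, z up.
- tape_roll: Loose black tape roll, 62 mm across, 19 mm high, lying flat. Bystander. Origin at the centre of its underside.
- nut: Loose M20 hexagon nut, 29 by 33 mm, 16 mm high. Bystander. Origin at the centre of its underside.

How it is judged:
By the outcome, as a careful person would: the job done as asked, in the order asked, and still so for the second after the job is handed in, with the robot touching nothing.
It also fails if it takes over 70 s, if anything falls off the work surface, if the arm or the gripper's body presses on something with over 40 N, if the wrist force passes 120 N, or if a joint passes its speed limit or range.

## Working session

There is one attempt and no reset: what is moved stays moved. The work goes in short steps, Python scripts to look and compute and a shell command to move; the robot and the scene stay as the last step left them, time stands still between calls to the robot, and variables do not carry over. Pictures are saved under pics/ and viewed, at most 12 in all, crops included, and the job is handed in when it is done.

```bash
ls; mkdir -p pics; python3 - <<'E'
from workcell import env, optics, order, probe_bus
import cv2
s=probe_bus.sense();print(s)
for n in("scene","side","wrist"):
    c=optics.camera_info(n);print(n,c)
    cv2.imwrite(f"pics/{n}0.png",optics.grab_frame(n)[:,:,::-1])
E
```

```text
pics
shift.py
workcell.py
{'clock': 0.0, 'joints': array([ 1.09591615,  0.4777481 ,  0.02231354,  1.55641654, -0.01149536,
        1.10930213, -0.08308911]), 'dq': array([ 8.88637101e-04, -4.31466207e-04, -1.25143434e-03,  7.46608515e-05,
       -6.04797563e-04,  5.14516475e-04,  1.49217446e-03]), 'joint_torque': array([ 4.82878488e-05, -5.82847488e+01,  1.53468937e+00, -2.72608566e+01,
       -5.43340319e-02,  1.70175912e-02,  9.60270472e-05]), 'ee_pos': array([ 0.24186918, -0.62958948,  0.2437308 ]), 'orientation': array([-3.08723210e+00, -5.72694368e-01,  6.83910718e-04]), 'ft_force': array([-0.02592509, -0.24792308, -0.11680861]), 'torque': array([ 0.05418627, -0.0188172 , -0.01190592]), 'grip_force': 0.0, 'finger_gap': 0.08775883243297906}
scene {'fx': 401.77184505332275, 'fy': 401.77184505332275, 'cx': 280.35609125230883, 'cy': 217.2444714230598, 'R': array([[-0.68805881, -0.72564974,  0.0027441 ],
       [-0.480132  ,  0.45241771, -0.7515261 ],
       [ 0.54410323, -0.51841169, -0.65969765]]), 't': array([0.41598698, 0.30170619, 0.89045121])}
side {'fx': 407.2778922399235, 'fy': 407.2778922399235, 'cx': 284.3163780796154, 'cy': 209.99878491784006, 'R': array([[ 9.99849208e-01,  1.41506512e-02,  1.00657864e-02],
       [ 1.73574216e-02, -7.96677765e-01, -6.04154995e-01],
       [-5.29998392e-04,  6.04238610e-01, -7.96803251e-01]]), 't': array([-0.53943734,  0.091411  ,  1.20014157])}
wrist {'fx': 325.19226210127806, 'fy': 325.19226210127806, 'cx': 283.12406222296926, 'cy': 204.8682562337679, 'R': array([[ 0.35773665, -0.93382134, -0.0014812 ],
       [-0.8971941 , -0.34414418,  0.27678064],
       [-0.25897342, -0.09768566, -0.96093199]]), 't': array([-0.67443878, -0.03452996,  0.3905892 ])}
```

```bash
python3 - <<'E'
import cv2,numpy as np
a=[cv2.imread(f"pics/{n}0.png") for n in("scene","side")]
cv2.imwrite("pics/m.png",cv2.resize(np.vstack(a),(560,840))[:420]);
E
```

```text
(no output)
```

View pics/scene0.png

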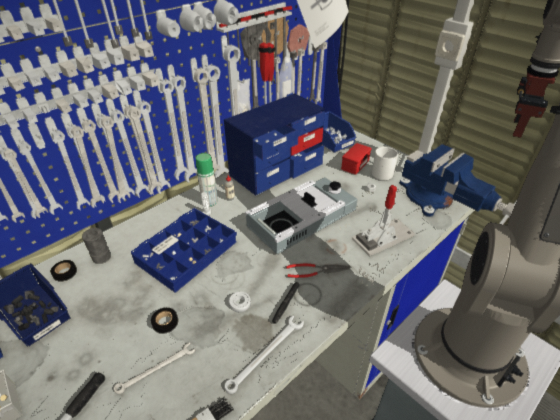

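View pics/side0.png

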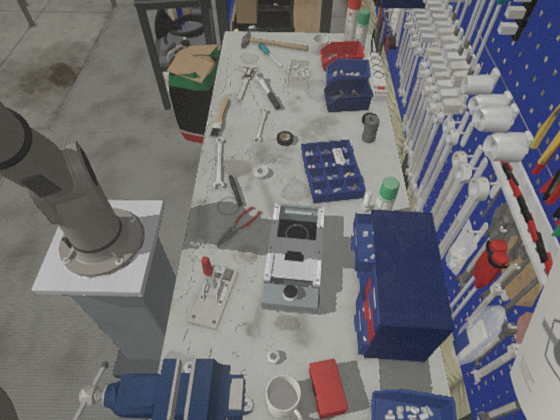

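The scene view shows the bearing near (239,300), the tape roll at (163,320) and the machine around (300,215). In the side view the bearing is near (261,171) and the machine at (295,255), with its chamber toward the top.

```bash
python3 - <<'E'
import cv2,numpy as np
s=cv2.imread("pics/side0.png")[150:330,200:360]; 
c=cv2.imread("pics/scene0.png")[170:320,220:400]
cv2.imwrite("pics/c1.png",np.hstack([cv2.resize(s,(400,450),interpolation=2),np.pad(cv2.resize(c,(400,333),interpolation=2),((0,117),(0,0),(0,0)))]))
E
cat > h.py <<'E'
from workcell import env, optics, order, probe_bus
import numpy as np,cv2
from scipy.spatial.transform import Rotation as Ro
def ray(n,u,v,c=None):
    c=c or optics.camera_info(n);x=(u-c["cx"])/c["fx"];y=(v-c["cy"])/c["fy"]
    if n=="wrist":
        r=np.hypot(x,y);k=np.sin(r)/max(r,1e-9);d=np.array([x*k,y*k,np.cos(r)])
    else: d=np.array([x,y,1.])
    R=np.array(c["R"]);return -R.T@c["t"],R.T@d
def onz(n,u,v,z,c=None):
    o,d=ray(n,u,v,c);return o+d*(z-o[2])/d[2]
def proj(n,X,c=None):
    c=c or optics.camera_info(n);p=np.array(c["R"])@X+c["t"]
    if n=="wrist":
        t=np.arctan2(np.hypot(p[0],p[1]),p[2])/max(np.hypot(p[0],p[1]),1e-9);return c["cx"]+c["fx"]*p[0]*t,c["cy"]+c["fy"]*p[1]*t
    return c["cx"]+c["fx"]*p[0]/p[2],c["cy"]+c["fy"]*p[1]/p[2]
def totool(dw):
    return Ro.from_rotvec(probe_bus.sense()["orientation"]).inv().apply(dw)
E
python3 - <<'E'
from h import *
print(onz("scene",239,300,.015),onz("side",261,171,.015));print(onz("scene",163,320,.019),onz("side",285,137,.019))
print(onz("side",290,292,.078),onz("scene",335,186,.078),onz("side",297,230,.016),onz("scene",280,225,.016),onz("side",274,356,.016))
E
```

```text
[0.45200887 0.28365982 0.015     ] [0.4578844  0.27618115 0.015     ]
[0.52604818 0.44936648 0.019     ] [0.53556046 0.43809159 0.019     ]
[ 0.55570326 -0.1907049   0.078     ] [ 0.54336009 -0.17092761  0.078     ] [0.57652093 0.04048419 0.016     ] [0.5795717  0.02521772 0.016     ] [ 0.51901752 -0.33041554  0.016     ]
```

View pics/c1.png

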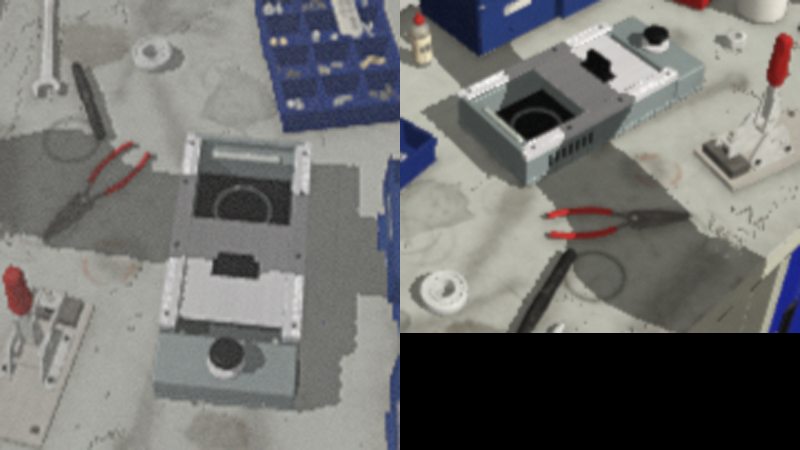

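Units first: shifts go in units of 50 mm. So 0.53 m is 10.6, -0.4 m is -8.

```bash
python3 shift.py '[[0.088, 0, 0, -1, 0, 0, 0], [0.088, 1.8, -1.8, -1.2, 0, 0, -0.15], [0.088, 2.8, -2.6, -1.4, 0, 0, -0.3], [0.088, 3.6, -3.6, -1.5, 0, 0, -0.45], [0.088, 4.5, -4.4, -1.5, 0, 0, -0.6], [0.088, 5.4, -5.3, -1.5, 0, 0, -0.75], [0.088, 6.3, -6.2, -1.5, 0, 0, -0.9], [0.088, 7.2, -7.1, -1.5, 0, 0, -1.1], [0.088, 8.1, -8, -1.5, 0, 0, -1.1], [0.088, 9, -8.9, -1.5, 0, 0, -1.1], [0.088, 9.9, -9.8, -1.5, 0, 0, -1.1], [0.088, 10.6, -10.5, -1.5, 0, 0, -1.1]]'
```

```text
refused: ROWS must be a list of objects with named fields. Nothing was moved.
```

The call was refused and nothing moved: it wants a list of objects with named fields. Same move again in that form.

```bash
python3 shift.py '[{"aperture": 0.088, "z": -1}, {"aperture": 0.088, "x": 1.8, "y": -1.8, "z": -1.2, "drz": -0.15}, {"aperture": 0.088, "x": 2.8, "y": -2.6, "z": -1.4, "drz": -0.3}, {"aperture": 0.088, "x": 3.6, "y": -3.6, "z": -1.5, "drz": -0.45}, {"aperture": 0.088, "x": 4.5, "y": -4.4, "z": -1.5, "drz": -0.6}, {"aperture": 0.088, "x": 5.4, "y": -5.3, "z": -1.5, "drz": -0.75}, {"aperture": 0.088, "x": 6.3, "y": -6.2, "z": -1.5, "drz": -0.9}, {"aperture": 0.088, "x": 7.2, "y": -7.1, "z": -1.5, "drz": -1.1}, {"aperture": 0.088, "x": 8.1, "y": -8, "z": -1.5, "drz": -1.1}, {"aperture": 0.088, "x": 9, "y": -8.9, "z": -1.5, "drz": -1.1}, {"aperture": 0.088, "x": 9.9, "y": -9.8, "z": -1.5, "drz": -1.1}, {"aperture": 0.088, "x": 10.6, "y": -10.5, "z": -1.5, "drz": -1.1}]' | tail -3; python3 - <<'E'
from h import *
s=probe_bus.sense();print(s["clock"],s["ee_pos"],s["orientation"],s["joints"])
c=optics.camera_info("wrist")
f=optics.grab_frame("wrist");cv2.imwrite("pics/w1.png",f[:,:,::-1])
import pickle;pickle.dump(c,open("w1.pkl","wb"))
E
```

```text
ft_force: [1.3, -0.8, 0.7]
finger_gap: 0.0882
grip_force: 0.0
1.65 [ 0.52468897 -0.00284759  0.31964377] [ 2.33417673e+00  2.10199433e+00 -2.05726043e-04] [ 0.37836894  0.20928759 -0.56871012  1.78766085  0.12183547  1.179345
 -0.33162532]
```

View pics/w1.png

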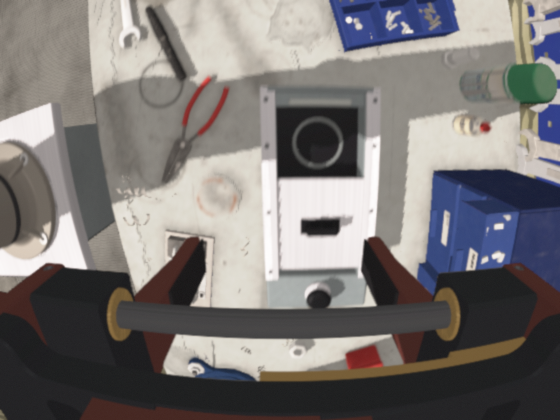

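The wrist view shows the nest ring at about (318,142), the tab at (320,226) and the stop at (318,294). The cover is open and the machine is nearly square to the tool.

```bash
python3 - <<'E'
from h import *
s=probe_bus.sense();c=optics.camera_info("wrist");f=optics.grab_frame("wrist");cv2.imwrite("pics/w2.png",f[:,:,::-1])
print(s["ee_pos"])
g=cv2.cvtColor(f,cv2.COLOR_RGB2GRAY)
ch=g[108:176,278:358];print(np.percentile(ch,[5,50,75,90,99]))
m=(ch>(np.percentile(ch,50)+25)).astype(np.uint8)
n,l,st,ce=cv2.connectedComponentsWithStats(m)
print(st)
for i in range(1,n):
    if 40<st[i,2]<60 and 40<st[i,3]<62:
        p=np.argwhere(l==i)[:,::-1].astype(np.float32)
        e=cv2.fitEllipse(p);u,v=e[0][0]+278,e[0][1]+108
        print(e,u,v,"nest",onz("wrist",u,v,.019,c))
for lab,(r0,r1,c0,c1),z,th in(("tab",(205,245,295,348),.084,60),("stop",(278,315,300,340),.078,60)):
    q=(g[r0:r1,c0:c1]<th).astype(np.uint8);n,l,st,ce=cv2.connectedComponentsWithStats(q)
    i=1+np.argmax(st[1:,4]);u,v=ce[i]+[c0,r0];print(lab,st[i],u,v,onz("wrist",u,v,z,c))
# bearing from fixed cams
for n_,(u,v) in(("side",(261,171)),("scene",(239,300))):
    im=cv2.imread(f"pics/{n_}0.png");k=im[v-16:v+17,u-20:u+21]
    g2=k.min(2);hsv=cv2.cvtColor(k,cv2.COLOR_BGR2HSV);print(n_,np.percentile(g2,[5,50,95]));print(g2[::2,::2])
E
```

```text
[0.52674166 0.00684588 0.32007306]
[ 28.  33.  73. 114. 145.]
[[   0    9   78   59 3881]
 [   0    0   80   68  942]
 [  12   20   52   48  617]]
((37.45513916015625, 44.421688079833984), (46.336761474609375, 47.43645477294922), 87.9068374633789) 315.45513916015625 152.42168807983398 nest [0.57223764 0.02660384 0.019     ]
tab [  5  24  36  16 541] 317.8706099815157 236.5841035120148 [ 0.56205275 -0.07001826  0.084     ]
stop [  4  21  27  13 220] 315.9818181818182 305.1363636363636 [ 0.55444954 -0.17545325  0.078     ]
side [119. 147. 167.]
[[155 155 153 157 138 154 140 138 128 125 125 127 136 131 130 131 142 138
  138 133 132]
 [154 155 158 160 154 156 145 141 135 130 133 128 135 133 140 138 132 136
  138 136 143]
 [149 148 155 153 148 154 145 139 136 128 127 123 130 137 135 130 119 126
  141 151 148]
 [137 132 142 137 142 147 147 143 138 133 124 127 137 140 127 129 132 123
  142 132 139]
 [131 130 131 130 132 143 141 135 135 142 140 140 141 140 144 150 139 147
  151 146 142]
 [135 132 125 127 125 132 141 148 155 152 162 171 166 161 162 159 159 154
  153 159 156]
 [127 126 122 121
[... 1799 characters left out ...]
0 103  95 150 201 178 187 174 114 106 159 203 160 205 166 163
  159 155 155]
 [171 172 172 125  95 109 194 195 174 187 180 198 201 198 204 197 156 146
  140 142 143]
 [170 172 174 173 125  95 135 193 197 197 199 202 186 211 212 168 142 137
  137 140 146]
 [165 169 178 176 171 126 109 141 178 200 206 211 213 206 177 140 137 142
  144 152 159]
 [139 141 164 171 166 164 158 128 135 156 172 180 179 160 136 141 148 150
  151 159 160]
 [141 140 135 156 158 155 155 150 140 134 136 142 141 141 146 147 150 154
  159 163 164]
 [130 129 116 146 143 143 142 136 135 140 138 146 141 133 140 125 119 143
  151 161 163]
 [117 115 113 137 134 135 136 133 137 139 143 137 115 106 108 107 102 114
  120 130 139]]
```

Scaled: 0.175 m is 3.5, -0.086 m is -1.72.

```bash
python3 shift.py '[{"aperture": 0.088, "x": 1.2, "y": -0.6, "z": 0.4}, {"aperture": 0.088, "x": 2.4, "y": -1.2, "z": 1}, {"aperture": 0.088, "x": 3.5, "y": -1.72, "z": 1.4}, {"aperture": 0.088, "x": 3.5, "y": -1.72, "z": 1.4}, {"aperture": 0.088, "x": 3.5, "y": -1.72, "z": 1.4}]' | tail -6; python3 - <<'E'
from h import *
s=probe_bus.sense();c=optics.camera_info("wrist");f=optics.grab_frame("wrist");cv2.imwrite("pics/w3.png",f[:,:,::-1])
print(s["ee_pos"],proj("wrist",np.array([.456,.279,.015]),c))
E
```

```text
clock: 2.38
ee_pos: [0.456, 0.1793, 0.2491]
orientation: [-2.33, -2.106, 0.002]
ft_force: [0.7, 0.2, 0.4]
finger_gap: 0.0878
grip_force: 0.0
[0.45598306 0.17927753 0.24914985] (np.float64(275.59058873299995), np.float64(92.44314215765296))
```

View pics/w3.png

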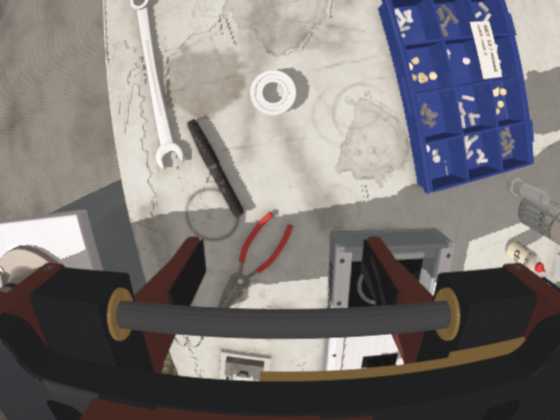

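The bearing is at about (273,92) and the space on both sides of it is clear. The marker's nearest end is at (195,122).

```bash
python3 - <<'E'
from h import *
s=probe_bus.sense();c=optics.camera_info("wrist");f=optics.grab_frame("wrist")
g=f.min(2);k=g[60:125,240:310];m=cv2.morphologyEx((k>185).astype(np.uint8),cv2.MORPH_CLOSE,np.ones((3,3)))
n,l,st,ce=cv2.connectedComponentsWithStats(m);i=1+np.argmax(st[1:,4])
ct=max(cv2.findContours((l==i).astype(np.uint8),0,1)[0],key=cv2.contourArea)
e=cv2.fitEllipse(ct);u,v=e[0][0]+240,e[0][1]+60
B=onz("wrist",u,v,.015,c);print(st[i],e,u,v,B)
d=B+[0,0,0]-s["ee_pos"];print(s["ee_pos"],totool(d))
E
```

```text
[   8    0   62   65 2608] ((41.822147369384766, 32.50804138183594), (66.1397705078125, 71.9327621459961), 33.6934814453125) 281.82214736938477 92.50804138183594 [0.46441466 0.27679116 0.015     ]
[0.45695442 0.17792439 0.24950043] [ 0.09924668 -0.00303606  0.23443896]
```

```bash
python3 - <<'E'
from h import *
s=probe_bus.sense();c=optics.camera_info("wrist");f=optics.grab_frame("wrist")
g=f.min(2);k=g[62:122,243:303];print(k[30,::3],k[::3,30])
for t in(200,210,220,228):
    m=(k>t).astype(np.uint8)
    n,l,st,ce=cv2.connectedComponentsWithStats(m);i=1+np.argmax(st[1:,4])
    ct=max(cv2.findContours((l==i).astype(np.uint8),0,1)[0],key=cv2.contourArea)
    e=cv2.fitEllipse(cv2.convexHull(ct));u,v=e[0][0]+243,e[0][1]+62
    B=onz("wrist",u,v,.015,c);print(t,st[i],e[1],u,v,B,totool(B-s["ee_pos"]))
E
```

```text
[184 174 237 198 236 236 131 124 130 132 133 195 212 235 217 235 240 140
 132 131] [200 202 205 237 237 232 202 129 130 147 133 130 129 219 223 230 234 199
 180 179]
200 [   5    6   45   46 1275] (44.71054458618164, 45.688236236572266) 269.8020648956299 90.55206108093262 [0.45201323 0.27984035 0.015     ] [ 0.10157058 -0.01650467  0.23467902]
210 [   5    7   45   44 1157] (44.05080032348633, 44.97981643676758) 269.90867805480957 90.53997039794922 [0.45213479 0.27984031 0.015     ] [ 0.10158344 -0.0163838   0.23467908]
220 [   5    7   45   44 1034] (43.529781341552734, 44.538299560546875) 269.9333190917969 90.46536827087402 [0.45217187 0.27992303 0.015     ] [ 0.10166964 -0.01635571  0.23467905]
228 [  6   7  44  43 832] (42.87179183959961, 43.78744888305664) 270.0538158416748 90.35290145874023 [0.45232161 0.28003684 0.015     ] [ 0.10179869 -0.01621889  0.23467905]
```

```bash
python3 shift.py '[{"aperture": 0.08, "x": 1, "y": -0.16, "z": 0.6}, {"aperture": 0.08, "x": 2, "y": -0.326, "z": 1.4}, {"aperture": 0.08, "x": 2.034, "y": -0.326, "z": 2.4}, {"aperture": 0.08, "x": 2.034, "y": -0.326, "z": 3.3}, {"aperture": 0.08, "x": 2.034, "y": -0.326, "z": 4}, {"aperture": 0.08, "x": 2.034, "y": -0.326, "z": 4}]' | tail -6;python3 - <<'E'
from h import *
s=probe_bus.sense();print(s["ee_pos"],totool(np.array([.4522,.2799,.028])-s["ee_pos"]))
E
```

```text
clock: 3.28
ee_pos: [0.451, 0.2789, 0.0477]
orientation: [2.336, 2.1, -0.007]
ft_force: [-0.4, 0.6, 0.4]
finger_gap: 0.0802
grip_force: 0.0
[0.45100681 0.27892351 0.0477275 ] [0.00116773 0.00114517 0.01971995]
```

Scaled: 0.0195 m is 0.39, 0.012 m is 0.24.

```bash
python3 shift.py '[{"aperture": 0.08, "x": 0.02, "y": 0.02, "z": 0.24}, {"aperture": 0.08, "x": 0.02, "y": 0.02, "z": 0.39}, {"aperture": 0.08, "x": 0.02, "y": 0.02, "z": 0.39}, {"aperture": 0.04, "x": 0.02, "y": 0.02, "z": 0.39}, {"aperture": 0.04, "x": 0.02, "y": 0.02, "z": 0.39}, {"aperture": 0.04, "x": 0.02, "y": 0.02, "z": 0.39}, {"aperture": 0.04, "x": 0.02, "y": 0.02, "z": 0.39}, {"aperture": 0.04, "x": 0.02, "y": 0.02, "z": 0.39}]' | tail -6
```

```text
clock: 4.28
ee_pos: [0.4525, 0.2823, 0.0303]
orientation: [2.334, 2.103, 0.001]
ft_force: [0.5, -0.6, 3.0]
finger_gap: 0.0507
grip_force: 30.0
```

Scaled: -0.328 m is -6.56, -0.2 m is -4.

```bash
python3 shift.py '[{"aperture": 0.04, "z": -0.6}, {"aperture": 0.04, "z": -1.6}, {"aperture": 0.04, "x": -0.6, "y": 0.2, "z": -2.6}, {"aperture": 0.04, "x": -1.6, "y": 0.7, "z": -3.2}, {"aperture": 0.04, "x": -2.8, "y": 1.2, "z": -3.4}, {"aperture": 0.04, "x": -4, "y": 1.76, "z": -3.4}, {"aperture": 0.04, "x": -5, "y": 2.24, "z": -3.4}, {"aperture": 0.04, "x": -6, "y": 2.7, "z": -3.4}, {"aperture": 0.04, "x": -6.56, "y": 2.96, "z": -3.4}, {"aperture": 0.04, "x": -6.56, "y": 2.96, "z": -3.4}, {"aperture": 0.04, "x": -6.56, "y": 2.96, "z": -3.4}]' | tail -6; python3 - <<'E'
from h import *
s=probe_bus.sense();c=optics.camera_info("wrist");f=optics.grab_frame("wrist");cv2.imwrite("pics/w4.png",f[:,:,::-1])
import pickle;pickle.dump((s,c),open("w4.pkl","wb"))
print(s["ee_pos"],proj("wrist",np.array([.572,.027,.019]),c))
E
```

```text
clock: 5.65
ee_pos: [0.5651, -0.0581, 0.1998]
orientation: [-2.332, -2.104, -0.0]
ft_force: [-0.6, -0.2, 0.0]
finger_gap: 0.0505
grip_force: 30.0
[ 0.56505187 -0.05813728  0.19984477] (np.float64(282.64570869410596), np.float64(103.08477255518625))
```

View pics/w4.png

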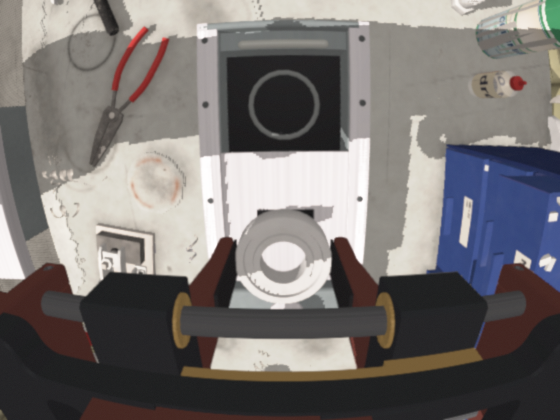

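The nest ring at (284,104) is fully visible. The bearing is held at about (284,256), level between the pads.

```bash
python3 - <<'E'
from h import *
s=probe_bus.sense();c=optics.camera_info("wrist");f=optics.grab_frame("wrist");g=cv2.cvtColor(f,cv2.COLOR_RGB2GRAY)
P=s["ee_pos"];print(P)
r0,c0=62,236;k=g[r0:148,c0:334];m=(k>58).astype(np.uint8)
n,l,st,ce=cv2.connectedComponentsWithStats(m)
for i in range(1,n):
    if 55<st[i,2]<85 and 55<st[i,3]<85:
        ct=max(cv2.findContours((l==i).astype(np.uint8),0,1)[0],key=cv2.contourArea)
        e=cv2.fitEllipse(ct);u,v=e[0][0]+c0,e[0][1]+r0
        N=onz("wrist",u,v,.019,c);print(e[1],u,v,"nest",N)
# bearing top: Hough near
h=cv2.HoughCircles(cv2.GaussianBlur(g,(3,3),1)[195:320,220:350],cv2.HOUGH_GRADIENT,1,100,param1=120,param2=15,minRadius=42,maxRadius=52)
print(h)
u,v=h[0,0,0]+220,h[0,0,1]+195
B=onz("wrist",u,v,P[2]-.0303+.015,c);print("bearing",B,totool(B-P))
scr=[]
for (u,v) in((205,39),(206,103),(208,199),(362,38),(363,100),(365,199)):
    w=g[v-6:v+7,u-6:u+7].astype(float);w=np.clip(np.median(w)-20-w,0,None);yy,xx=np.mgrid[-6:7,-6:7]
    if w.sum()==0: print("none");continue
    q=onz("wrist",u+(w*xx).sum()/w.sum(),v+(w*yy).sum()/w.sum(),.063,c);scr.append(q);print((u,v),q)
E
```

```text
[ 0.56505445 -0.05765437  0.19998677]
(69.40165710449219, 70.59249114990234) 283.62085342407227 104.71473693847656 nest [0.57275558 0.02580176 0.019     ]
[[[61.5 61.5 47. ]]]
bearing [ 0.56319143 -0.05567148  0.18468677] [ 0.00177583 -0.00204864  0.01530171]
(205, 39) [0.51122756 0.08953173 0.063     ]
(206, 103) [0.50596957 0.03294171 0.063     ]
(208, 199) [ 0.49835803 -0.05187823  0.063     ]
(362, 38) [0.64496816 0.07755237 0.063     ]
(363, 100) [0.63980146 0.02070585 0.063     ]
(365, 199) [ 0.63901887 -0.06476424  0.063     ]
```

```bash
python3 shift.py '[{"aperture": 0.04, "x": 0.8}, {"aperture": 0.04, "x": 1.654, "y": 0.004, "z": 0.4, "drz": -0.013}, {"aperture": 0.04, "x": 1.654, "y": 0.004, "z": 1.4, "drz": -0.013}, {"aperture": 0.04, "x": 1.654, "y": 0.004, "z": 2.2, "drz": -0.013}, {"aperture": 0.04, "x": 1.654, "y": 0.004, "z": 2.68, "drz": -0.013}, {"aperture": 0.04, "x": 1.654, "y": 0.004, "z": 2.68, "drz": -0.013}, {"aperture": 0.04, "x": 1.654, "y": 0.004, "z": 2.68, "drz": -0.013}]' | tail -6; python3 - <<'E'
from h import *
s=probe_bus.sense();c=optics.camera_info("wrist");f=optics.grab_frame("wrist")
print(s["ee_pos"],proj("wrist",np.array([.572,.026,.019]),c),totool(np.array([.5737,.0245,.0463])-s["ee_pos"]))
cv2.imwrite("pics/w5.png",cv2.resize(f[130:330,170:400,::-1],None,fx=2.5,fy=2.5))
E
```

```text
clock: 6.62
ee_pos: [0.5749, 0.0239, 0.0673]
orientation: [2.318, 2.119, 0.002]
ft_force: [-0.4, -0.1, -0.7]
finger_gap: 0.0507
grip_force: 30.0
[0.57493047 0.02388805 0.06727827] (np.float64(279.9933482579481), np.float64(233.853158606514)) [ 0.00048671 -0.00132725  0.02097565]
```

View pics/w5.png

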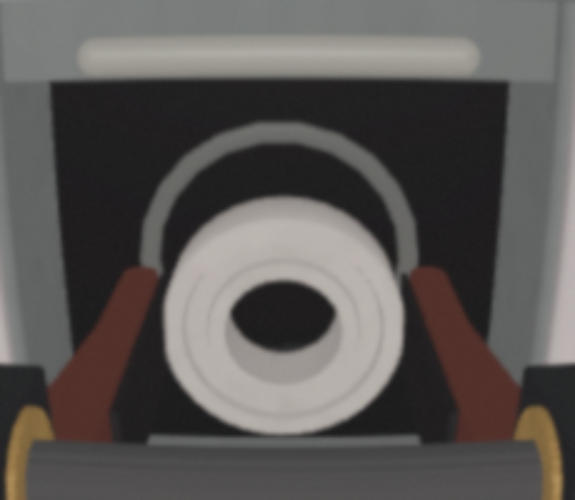

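The bearing is centred over the rim to within about 1 mm, sitting slightly right of it in the crop: 284 against 279.

```bash
python3 shift.py '[{"aperture": 0.04, "x": 0.01, "y": -0.024, "z": 0.16}, {"aperture": 0.04, "x": 0.01, "y": -0.024, "z": 0.32}, {"aperture": 0.04, "x": 0.01, "y": -0.024, "z": 0.38}, {"aperture": 0.04, "x": 0.01, "y": -0.024, "z": 0.41}, {"aperture": 0.04, "x": 0.01, "y": -0.024, "z": 0.43}, {"aperture": 0.04, "x": 0.01, "y": -0.024, "z": 0.43}]' | tail -6
```

```text
clock: 7.42
ee_pos: [0.573, 0.0235, 0.0462]
orientation: [2.32, 2.118, -0.002]
ft_force: [-5.8, -1.2, 17.1]
finger_gap: 0.0509
grip_force: 30.0
```

Scaled: -0.15 m is -3, -0.14 m is -2.8.

```bash
python3 shift.py '[{"aperture": 0.04, "z": -0.02}, {"aperture": 0.053, "z": -0.02}, {"aperture": 0.066, "z": -0.02}, {"aperture": 0.066, "z": -0.02}, {"aperture": 0.066, "z": -0.02}, {"aperture": 0.066, "z": -0.3}, {"aperture": 0.066, "z": -1}, {"aperture": 0.066, "x": -0.4, "z": -2}, {"aperture": 0.066, "x": -1.4, "z": -2.8}, {"aperture": 0.066, "x": -1.8, "z": -3}, {"aperture": 0.066, "x": -1.8, "z": -3}, {"aperture": 0.066, "x": -1.8, "z": -3}]' | tail -6; python3 - <<'E'
from h import *
s=probe_bus.sense();c=optics.camera_info("wrist");f=optics.grab_frame("wrist");cv2.imwrite("pics/w6.png",f[:,:,::-1])
print(s["ee_pos"],s["orientation"])
E
```

```text
clock: 8.93
ee_pos: [0.5647, -0.0647, 0.1944]
orientation: [-2.318, -2.119, -0.0]
ft_force: [-0.2, 0.3, 0.3]
finger_gap: 0.0662
grip_force: 0.0
[ 0.56466638 -0.06467006  0.19439988] [-2.31801221e+00 -2.11912873e+00 -2.97413133e-04]
```

View pics/w6.png

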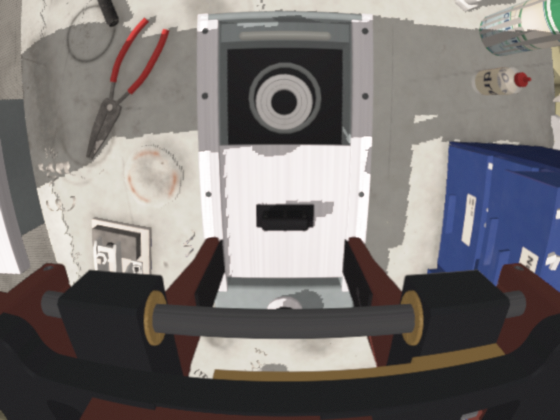

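The bearing sits flat inside the rim at (284,101). The tab is at about (285,217) and the cover is still open.

Scaled: 0.108 m is 2.16, -0.0514 m is -1.028.

```bash
python3 shift.py '[{"aperture": 0, "x": -0.8}, {"aperture": 0, "x": -1.028, "z": 0.4}, {"aperture": 0, "x": -1.028, "z": 1.2}, {"aperture": 0, "x": -1.028, "z": 1.9}, {"aperture": 0, "x": -1.028, "z": 2.16}, {"aperture": 0, "x": -1.028, "z": 2.16}, {"aperture": 0, "x": -1.028, "z": 2.16}]' | tail -6; python3 shift.py '[{"aperture": 0, "x": 0.2}, {"aperture": 0, "x": 0.4}, {"aperture": 0, "x": 0.6}, {"aperture": 0, "x": 0.8}, {"aperture": 0, "x": 1.1}, {"aperture": 0, "x": 1.4}, {"aperture": 0, "x": 1.7}, {"aperture": 0, "x": 1.94}, {"aperture": 0, "x": 2.1}, {"aperture": 0, "x": 2.2}, {"aperture": 0, "x": 2.24}, {"aperture": 0, "x": 2.24}]' | tail -6
```

```text
clock: 9.85
ee_pos: [0.5612, -0.1168, 0.0876]
orientation: [2.319, 2.118, 0.002]
ft_force: [-0.1, -0.0, -0.5]
finger_gap: 0.0011
grip_force: 0.0
clock: 11.35
ee_pos: [0.5703, -0.0058, 0.0865]
orientation: [-2.32, -2.118, 0.0]
ft_force: [0.5, 0.2, -0.2]
finger_gap: 0.0005
grip_force: 0.0
```

Scaled: 0.018 m is 0.36, 0.015 m is 0.3.

```bash
python3 shift.py '[{"aperture": 0, "x": 0.1}, {"aperture": 0, "x": 0.18}, {"aperture": 0, "x": 0.24}, {"aperture": 0, "x": 0.3}, {"aperture": 0, "x": 0.36}, {"aperture": 0, "x": 0.36}]' | tail -6;
```

```text
clock: 12.1
ee_pos: [0.5722, 0.0126, 0.0867]
orientation: [-2.32, -2.119, -0.0]
ft_force: [-0.5, 0.1, -0.0]
finger_gap: 0.0006
grip_force: 0.3
```

```bash
for i in 1; do python3 shift.py '[{"aperture": 0, "x": 0.04}, {"aperture": 0, "x": 0.06}, {"aperture": 0, "x": 0.06}]' | tail -6; done; python3 - <<'E'
from h import *
s=probe_bus.sense();f=optics.grab_frame("side");cv2.imwrite("pics/s7.png",cv2.resize(f[180:330,220:360,::-1],None,fx=4,fy=4,interpolation=2))
E
```

```text
clock: 12.48
ee_pos: [0.5722, 0.0127, 0.0867]
orientation: [2.321, 2.115, -0.004]
ft_force: [-1.5, -6.5, 4.1]
finger_gap: 0.0002
grip_force: 3.4
```

View pics/s7.png

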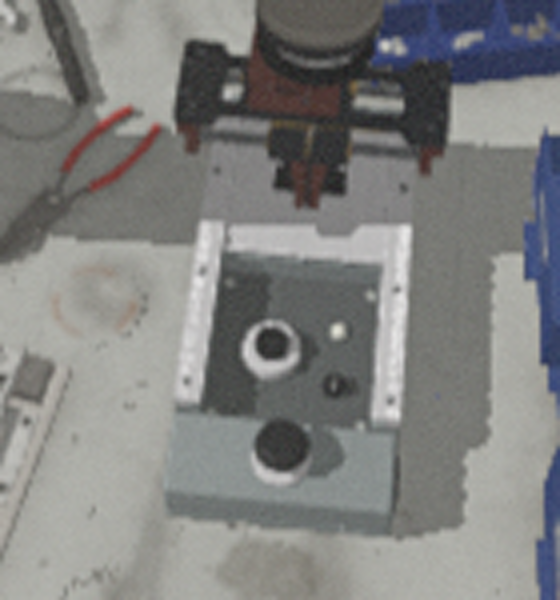

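The bay is uncovered, with the start cap visible at about (271,343) in the crop. I'll push harder to confirm the cover is on its end stop.

Scaled: 0.004 m is 0.08, 0.003 m is 0.06.

```bash
python3 shift.py '[{"aperture": 0, "x": 0.06}, {"aperture": 0, "x": 0.08}, {"aperture": 0, "x": 0.08}]' | tail -6
```

```text
clock: 12.9
ee_pos: [0.5722, 0.0129, 0.0867]
orientation: [2.322, 2.11, -0.011]
ft_force: [-3.1, -13.7, 8.1]
finger_gap: 0.0008
grip_force: 7.5
```

Scaled: -0.03 m is -0.6, -0.015 m is -0.3.

```bash
python3 shift.py '[{"aperture": 0, "x": -0.3}, {"aperture": 0, "x": -0.6, "z": -0.2}, {"aperture": 0, "x": -1.2, "z": -1.2}, {"aperture": 0, "x": -2.2, "z": -2}, {"aperture": 0, "x": -3.3, "z": -2.2}, {"aperture": 0, "x": -3.9, "z": -2.2}, {"aperture": 0, "x": -3.9, "z": -2.2}, {"aperture": 0, "x": -3.9, "z": -2.2}, {"aperture": 0, "x": -3.9, "z": -2.2}]' | tail -6; python3 - <<'E'
from h import *
s=probe_bus.sense();c=optics.camera_info("wrist");f=optics.grab_frame("wrist");cv2.imwrite("pics/w8.png",f[:,:,::-1])
P=s["ee_pos"];S=np.array([.5467,-.0967,.05]);print(P,onz("side",287.75,265.75,.05),proj("wrist",S,c))
g=cv2.cvtColor(f,cv2.COLOR_RGB2GRAY);u0,v0=map(int,proj("wrist",S,c))
k=g[v0-32:v0+33,u0-32:u0+33];m=(k<60).astype(np.uint8);n,l,st,ce=cv2.connectedComponentsWithStats(m)
for i in range(1,n):
  if st[i,4]>60:
    u,v=ce[i]+[u0-32,v0-32];print(st[i],u,v,onz("wrist",u,v,.05,c),totool(onz("wrist",u,v,.05,c)-P))
E
```

```text
clock: 14.02
ee_pos: [0.5553, -0.173, 0.1967]
orientation: [-2.317, -2.121, -0.001]
ft_force: [0.1, 0.4, 0.0]
finger_gap: 0.0006
grip_force: 0.0
[ 0.55534964 -0.17297092  0.19669564] [ 0.54970335 -0.10012173  0.05      ] (np.float64(266.9137176858669), np.float64(113.47221819182737))
[ 22  21  24  24 446] 267.49775784753365 112.99775784753363 [ 0.54724627 -0.09633289  0.05      ] [ 0.07551571 -0.01482069  0.14675281]
```

View pics/w8.png

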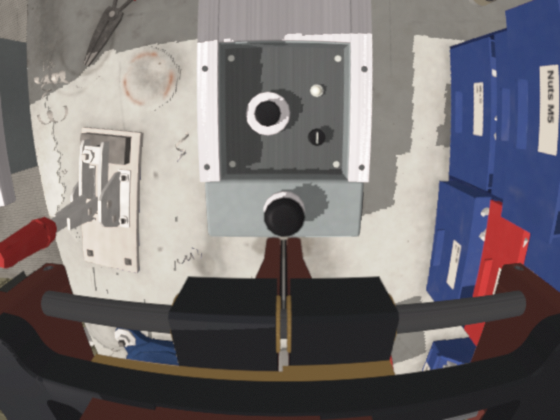

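The start cap is at (267,113), clear of the lamp, fuse cap and cover.

```bash
python3 shift.py '[{"aperture": 0, "x": 0.8, "y": -0.16}, {"aperture": 0, "x": 1.51, "y": -0.296, "z": 0.2}, {"aperture": 0, "x": 1.51, "y": -0.296, "z": 1.2}, {"aperture": 0, "x": 1.51, "y": -0.296, "z": 2}, {"aperture": 0, "x": 1.51, "y": -0.296, "z": 2.36}, {"aperture": 0, "x": 1.51, "y": -0.296, "z": 2.36}, {"aperture": 0, "x": 1.51, "y": -0.296, "z": 2.36}]' | tail -6;python3 shift.py '[{"aperture": 0, "z": 0.12}, {"aperture": 0, "z": 0.18}, {"aperture": 0, "z": 0.24}, {"aperture": 0, "z": 0.27}, {"aperture": 0, "z": 0.27}, {"aperture": 0, "z": 0.27}]' | tail -6
```

```text
clock: 14.95
ee_pos: [0.5483, -0.0984, 0.08]
orientation: [2.319, 2.117, 0.002]
ft_force: [0.0, 0.2, 0.4]
finger_gap: 0.0003
grip_force: 0.0
clock: 15.7
ee_pos: [0.548, -0.0988, 0.0663]
orientation: [2.319, 2.117, 0.001]
ft_force: [-0.7, -0.0, 11.9]
finger_gap: 0.0004
grip_force: 5.6
```

Scaled: 0.0015 m is 0.03.

```bash
python3 shift.py '[{"aperture": 0, "z": 0.03}, {"aperture": 0, "z": 0.03}, {"aperture": 0, "z": 0.03}]' | tail -6;python3 shift.py '[{"aperture": 0, "z": -0.2}, {"aperture": 0, "z": -0.6}, {"aperture": 0, "z": -1.6}, {"aperture": 0, "x": -1.2, "z": -2.4}, {"aperture": 0, "x": -1.7, "z": -2.4}, {"aperture": 0, "x": -1.7, "z": -2.4}, {"aperture": 0, "x": -1.7, "z": -2.4}, {"aperture": 0, "x": -1.7, "z": -2.4}]' | tail -6; python3 - <<'E'
from h import *
f=optics.grab_frame("wrist");cv2.imwrite("pics/w9.png",f[:,:,::-1])
E
```

```text
clock: 16.08
ee_pos: [0.5481, -0.0988, 0.066]
orientation: [2.319, 2.116, 0.0]
ft_force: [-5.6, -0.0, 24.6]
finger_gap: 0.0006
grip_force: 11.9
clock: 17.08
ee_pos: [0.5394, -0.1815, 0.1834]
orientation: [-2.317, -2.12, -0.0]
ft_force: [0.5, 0.6, 0.3]
finger_gap: 0.0006
grip_force: 0.0
```

View pics/w9.png

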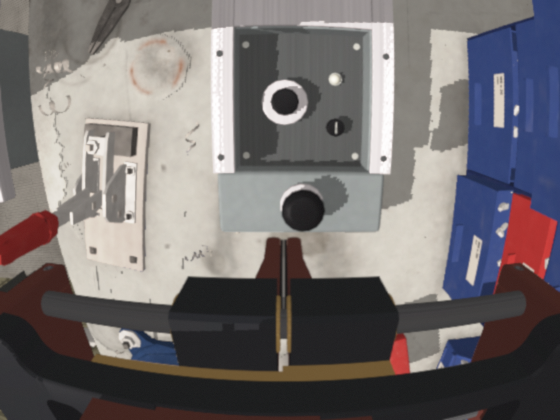

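The start cap, at (286,101), has sprung back up. The cover is still shut and the robot is touching nothing.

```bash
python3 -c "
from workcell import env, optics, order, probe_bus
print(order.close_job())"
```

```text
the job is handed in; nothing more can be done
None
```

I handed the job in at about 17 s: the bearing lies flat in the nest, the cover is shut on its end stop, and the start button was pressed fully and sprang back. The stop button, tape roll and nut were not touched.

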